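Tape rolls onto the two desk spindles

TASK

Put the four small rolls of tape away on the two desk spindles, threaded over the posts: on the walnut-brown spindle the wide black roll at the bottom with the narrow purple roll on top of it, and on the yellow spindle the wide cream roll at the bottom with the narrow teal roll on top of it. Each roll must lie flat, the lower one down on the spindle's base and the upper one down on the roll below, with everything let go. Leave the small loose things between them (ink bottle, eraser, sharpener and paint pot) standing where they are.

Things in the scene. Friction and masses are not known exactly. Their poses are not given: they have to be found in the camera images.
- black_roll_mid (a point): Black wide roll of tape lying flat, a ring 60 mm in outer diameter and 36 mm tall (the tape's width), with a cardboard core whose through hole is 32 mm across; 60 to 130 g. This point is its centre, half-way up (18 mm above its underside), on the hole's axis; z is the hole's axis, up at the start.
- cream_roll_mid (a point): Cream (pale yellowish) wide roll of tape lying flat, a ring 60 mm in outer diameter and 36 mm tall (the tape's width), with a cardboard core whose through hole is 32 mm across; 60 to 130 g. This point is its centre, half-way up (18 mm above its underside), on the hole's axis; z is the hole's axis, up at the start.
- purple_roll_mid (a point): Purple narrow roll of tape lying flat, a ring 52 mm in outer diameter and 24 mm tall (the tape's width), with a cardboard core whose through hole is 32 mm across; 35 to 70 g. This point is its centre, half-way up (12 mm above its underside), on the hole's axis; z is the hole's axis, up at the start.
- teal_roll_mid (a point): Teal (blue-green) narrow roll of tape lying flat, a ring 52 mm in outer diameter and 24 mm tall (the tape's width), with a cardboard core whose through hole is 32 mm across; 35 to 70 g. This point is its centre, half-way up (12 mm above its underside), on the hole's axis; z is the hole's axis, up at the start.
- walnut_spindle_seat (a point): Tape spindle with a dark walnut-brown round base 72 mm across and 12 mm thick, fixed to the desk, with a steel post 17 mm in diameter upright in its middle; the post stands 52 mm above the base's top, the last 6 mm tapering to 8 mm across, and a narrow roll stacked on a wide one (60 mm together) hides it. This point is at the post's axis, on the base's top face where the lower roll sits, 12 mm above the desk; z is up.
- yellow_spindle_seat (a point): Tape spindle with a bright yellow round base 72 mm across and 12 mm thick, fixed to the desk, with a steel post 17 mm in diameter upright in its middle; the post stands 52 mm above the base's top, the last 6 mm tapering to 8 mm across, and a narrow roll stacked on a wide one (60 mm together) hides it. This point is at the post's axis, on the base's top face where the lower roll sits, 12 mm above the desk; z is up.
- ink_bottle_mid (a point): Small amber ink bottle with a black cap, 28 mm across and 46 mm tall, standing loose on the desk among the rolls, to be left alone. This point is its centre, 23 mm above its underside; z up.
- eraser_mid (a point): Off-white eraser, 34 x 22 x 13 mm (its x, y, z), lying loose on the desk among the rolls, to be left alone. This point is its centre, half-way up.
- sharpener_mid (a point): Small round red pencil sharpener with a black spot on top, 32 mm across and 24 mm tall, standing loose on the desk among the rolls, to be left alone. This point is its centre, 12 mm above its underside; z up.
- paint_pot_mid (a point): Small closed paint pot, white with a green lid, 34 mm across and 32 mm tall, standing loose on the desk among the rolls, to be left alone. This point is its centre, 16 mm above its underside; z up.
There are look-alikes about, which are no part of the job. There is more than one size of the part that bears yellow_spindle_seat; the job needs the middle-sized.

How it is judged:
By the outcome, as a careful person would: the job done as asked, in the order asked, and still so for the second after the job is handed in, with the robot touching nothing.
It also fails if it takes over 104 s, if anything falls off the work surface, if the arm or the gripper's body presses on something with over 40 N, if the wrist force passes 120 N, or if a joint passes its speed limit or range.

ROBOT

A 6-joint arm with a two-finger parallel gripper is mounted at the origin on the work surface. World frame = base frame: x ahead of the robot, y to its left, z up, the work surface at z = 0. Lengths are in m, angles in rad, forces in N, time in s.
With the tool pointing down it reaches from about 0.35 to 1 m from the base axis. Payload 7.1 kg.
Tool frame: the origin (TCP) lies between the finger pads; the fingertips stand 22 mm ahead of it and the grasp point (between the pads) lies 3 mm ahead of it; x points along the fingers, y is the direction in which the jaws open and shut, and the axes are right-handed (so a half turn about x gives the same grasp; the last joint's range is limited). The gripper opens to 85 mm and grips with 20 to 120 N. Pads are 22 mm wide; open, the fingers measure 114 mm over their backs; the gripper's body (76 mm by 85 mm) begins 54 mm behind the grasp point. The pads swing forward as they close: fully open they stand 13 mm farther back than shut.
Start: joints at [-1.283, 0.423, 1.63, -0, 1.089, -0.019], TCP at [0.189, -0.596, 0.253] pointing down, gripper open.
Joint ranges: [-3, 3], [-0.9, 2.11], [0.09, 2.58], [-1.31, 4.45], [0.11, 2.69], [-2.54, 2.54]. Speed limits (rad/s): [2.39, 2.39, 3.01, 3.14, 3.14, 3.14].

INTERFACE

Orientations are given as a rotation vector (axis times angle).
In Python, from rig import manip gives the robot as it stands. The module is installed in compiled form; this text tells all that it offers. Calls block until the motion is done:
- manip.move_to(position, orientation): joint-space move of the TCP to a pose.
- manip.servo_line(position, orientation=None, rate=0.15): straight line of the TCP; orientation=None keeps the orientation; rate is the mean speed in m/s.
- manip.set_joints(angles): joint-space move.
- manip.command_gripper(opening, f_grip=None): finger opening in m; f_grip is the grip in N (None keeps the last); returns when the fingers have stopped.
- manip.hold(seconds).
- manip.solve_ik(position, orientation): joint angles nearest the present ones, or None.
- manip.camera(name): name is "scene" or "top" or "wrist"; returns a dict with "image" (480x640x3 uint8, red, green, blue), "fx", "fy", "cx", "cy" (pixels), "k1" (the pictures are not rectified: a ray, as slopes to the right and down, at radius r is drawn at 1 + k1 r^2 times it, then the intrinsics apply), "cam_to_world" (4x4, takes a point from camera to world coordinates); the wrist camera has in their place "mount" (4x4, takes a point from camera to tool coordinates, whose origin is the TCP and whose axes are the tool frame's). Camera axes: x right, y down, z forward; pixel columns grow to the right and rows downward; lengths in m; the calibration is good to about 2 mm. A picture is of the moment at which its call begins: read the wrist's pose just before it. There is no depth.
A pose or a line that the arm cannot do raises manip.IKError and nothing moves.
- manip.sign_off(): hands the job in, once; it reports no verdict.
Readings, each from a call of its own:
- manip.get_time(): time.
- manip.get_joint_positions(): joint angles.
- manip.get_joint_vel(): joint speeds.
- manip.get_tau(): joint torques, N m.
- manip.get_position(): TCP position.
- manip.get_ee_rot(): TCP orientation.
- manip.get_contact_force(): force on the tool from outside, world axes, zero at the start.
- manip.get_torque(): the same for the moment, N m.
- manip.get_width(): finger opening in m.
Only numpy, scipy, OpenCV 4.12 (cv2) and the standard library are available. Lean on these libraries where they do the work, as an engineer would, in place of code of your own. Each camera call takes 0.05 s, during which the arm holds its last target.

## Working session

There is one attempt and no reset: what is moved stays moved. The work goes in short steps, each a Python script; the robot and the scene stay as the last script left them, time stands still between calls to the robot, and variables do not carry over. Pictures are saved under pics/ and viewed, and the job is handed in when it is done.

```bash
mkdir -p pics; ls
python3 - <<'E'
from rig import manip
import cv2,numpy as np
for n in ("top","scene","wrist"):
    c=manip.camera(n); cv2.imwrite(f"pics/{n}0.png",c["image"][:,:,::-1])
    print(n,c["fx"],c["fy"],c["cx"],c["cy"],c["k1"]); print(np.round(c.get("cam_to_world",c.get("mount")),4).tolist())
print(manip.get_time(),manip.get_position(),manip.get_ee_rot())
E
```

```text
pics
top 505.84321540613263 505.84321540613263 320.11836303213374 246.557011642254 -0.06581646718383828
[[0.0213, -0.9867, 0.1612, 0.3829], [-0.9998, -0.0215, 0.0007, -0.0647], [0.0028, -0.1612, -0.9869, 1.0466], [0.0, 0.0, 0.0, 1.0]]
scene 521.5114072372892 521.5114072372892 324.3761786905738 237.67875404980265 -0.12238919592452958
[[0.302, 0.6398, -0.7067, 1.1869], [0.9533, -0.2024, 0.2241, -0.2501], [0.0003, -0.7414, -0.671, 0.6579], [0.0, 0.0, 0.0, 1.0]]
wrist 414.5006629982961 414.5006629982961 316.19924654524726 232.64816987468487 0.023291756873708727
[[-0.0006, -0.2966, 0.955, -0.1203], [1.0, -0.0018, 0.0001, 0.001], [0.0017, 0.955, 0.2966, -0.0753], [0.0, 0.0, 0.0, 1.0]]
0.15 [ 0.18868456 -0.59544227  0.25271165] [ 2.05646232  0.31918265 -2.05670324]
```

View pics/top0.png

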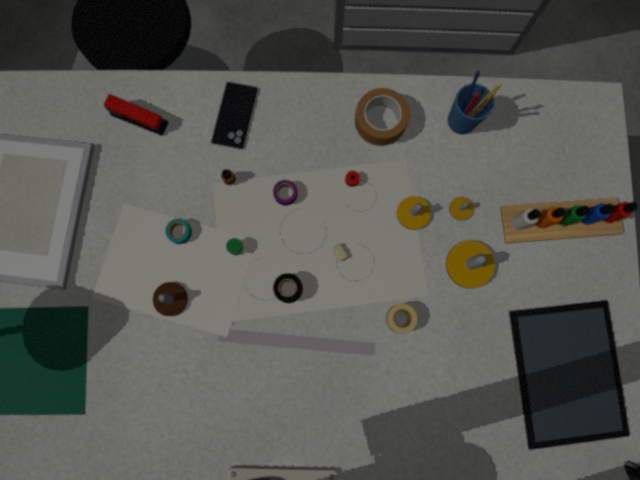

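View pics/scene0.png

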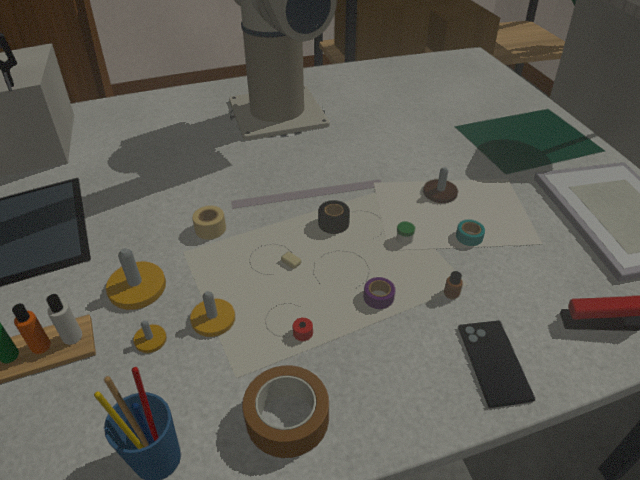

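The top view shows three yellow-based spindles: (414,213) with base ≈35 px ≈ 72 mm, (461,208) small, and (471,264) large. At about 480 px/m, the first is the middle-sized one. The rolls are black (288,288), purple (286,192), teal (179,231) and cream (402,318). The walnut spindle is at (170,298). The big brown tape at (382,116) is a decoy.

Next I'll enlarge the view and measure.

```bash
cat > h.py <<'E'
import numpy as np,cv2
from scipy.optimize import least_squares
def proj(c,P):
    T=np.linalg.inv(c["cam_to_world"]); p=(T[:3,:3]@np.atleast_2d(P).T).T+T[:3,3]
    s=p[:,:2]/p[:,2:]; s=s*(1+c["k1"]*(s**2).sum(1,keepdims=True))
    return s*[c["fx"],c["fy"]]+[c["cx"],c["cy"]]
def pix2w(c,uv,z):
    f=lambda q: proj(c,[q[0],q[1],z])[0]-uv
    return least_squares(f,[.6,0]).x
a=np.linspace(0,2*np.pi,60,endpoint=False)
def ring(x,y,z,r): return np.c_[x+r*np.cos(a),y+r*np.sin(a),0*a+z]
E
python3 - <<'E'
import pickle
from rig import manip
cs={n:manip.camera(n) for n in ("top","scene")}
pickle.dump(cs,open("cs.pkl","wb"))
from h import *
c=cs["top"]
crop=cv2.resize(c["image"][150:350,130:500,::-1],None,fx=2.16,fy=2.16,interpolation=cv2.INTER_CUBIC)
cv2.imwrite("pics/crop1.png",np.clip(crop*1.5,0,255).astype(np.uint8))
for n,uv,z in [("black",(288,288),.036),("purple",(286,192),.024),("teal",(179,231),.024),("cream",(402,318),.036),("waln",(170,298),.012),("yel",(414,213),.012),("ysm",(461,208),.012),("ylg",(471,264),.012),("ink",(229,177),.04),("eraser",(341,252),.013),("sharp",(353,178),.024),("pot",(235,246),.03)]:
    print(n,pix2w(c,uv,z).round(4))
E
```

```text
black [ 0.4627 -0.0017]
purple [0.6638 0.0096]
teal [0.5762 0.2284]
cream [ 0.4079 -0.2296]
waln [0.4384 0.2414]
yel [ 0.6277 -0.2598]
ysm [ 0.6409 -0.3598]
ylg [ 0.5221 -0.3778]
ink [0.689  0.1275]
eraser [ 0.5413 -0.1074]
sharp [ 0.6972 -0.1299]
pot [0.5464 0.1095]
```

View pics/crop1.png

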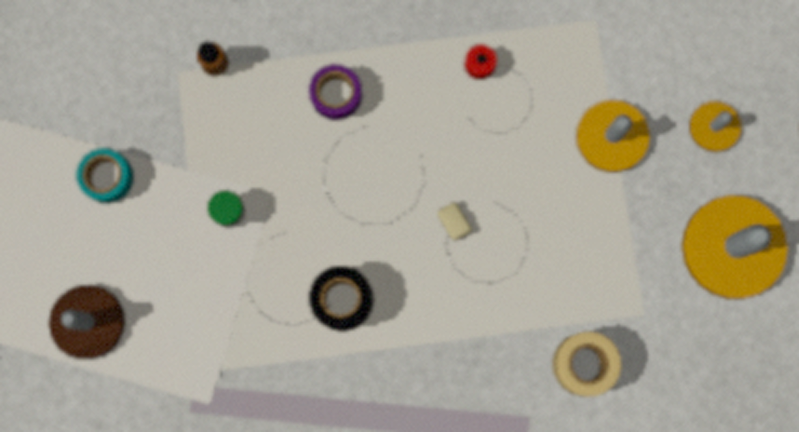

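Everything is well separated. I'll refine the positions by matching silhouettes in both cameras.

```bash
cat > fit.py <<'E'
from h import *
import pickle
# name: start xy, r, z0,z1, hsv lo, hi
O={"black":((.4627,-.0017),.030,0,.036,None),
"purple":((.6638,.0096),.026,0,.024,((125,60,30),(165,255,255))),
"teal":((.5762,.2284),.026,0,.024,((80,90,40),(100,255,255))),
"cream":((.4079,-.2296),.030,0,.036,((15,60,90),(32,255,255))),
"waln":((.4384,.2414),.036,0,.012,((0,70,20),(20,255,110))),
"yel":((.6277,-.2598),.036,0,.012,((18,180,80),(30,255,255)))}
def hullmask(c,x,y,r,z0,z1):
    p=np.vstack([proj(c,ring(x,y,z0,r)),proj(c,ring(x,y,z1,r))]).astype(np.float32)
    return cv2.convexHull(p)
def cen(h):
    m=cv2.moments(h); return np.array([m["m10"]/m["m00"],m["m01"]/m["m00"]])
if __name__=="__main__":
  cs=pickle.load(open("cs.pkl","rb"))
  for n,(xy,r,z0,z1,th) in O.items():
    obs={}
    for k,c in cs.items():
        bgr=np.ascontiguousarray(c["image"][:,:,::-1]); hsv=cv2.cvtColor(bgr,cv2.COLOR_BGR2HSV)
        m=cv2.inRange(hsv,*map(np.array,th)) if th else (bgr.max(2)<62).astype(np.uint8)*255
        roi=np.zeros_like(m); h=hullmask(c,*xy,r+.014,0,z1)
        cv2.fillConvexPoly(roi,h.astype(int),255); m&=roi
        m=cv2.morphologyEx(m,cv2.MORPH_OPEN,np.ones((2,2)))
        pts=cv2.findNonZero(m); hh=cv2.convexHull(pts).astype(np.float32)
        obs[k]=cen(hh); mh=hullmask(c,*xy,r,z0,z1)
        ar=cv2.contourArea(hh)/cv2.contourArea(mh)
        s=least_squares(lambda q:cen(hullmask(c,*q,r,z0,z1))-obs[k],xy,diff_step=1e-3).x
        print(n,k,"area ratio %.2f"%ar,s.round(4))
    s=least_squares(lambda q:np.r_[tuple(cen(hullmask(cs[k],*q,r,z0,z1))-obs[k] for k in cs)],xy,diff_step=1e-3)
    print(" both",s.x.round(4),"res px",s.fun.round(2))
E
python3 fit.py
```

```text
black top area ratio 0.91 [ 0.4623 -0.0029]
black scene area ratio 0.88 [ 0.4644 -0.0016]
 both [ 0.4631 -0.0021] res px [-0.39 -0.41 -0.47 -0.37]
purple top area ratio 0.83 [0.6646 0.0105]
purple scene area ratio 0.57 [0.6575 0.0157]
 both [0.6613 0.0131] res px [-1.29  1.5  -0.59  1.96]
teal top area ratio 0.80 [0.5771 0.2317]
teal scene area ratio 0.50 [0.5698 0.2394]
 both [0.5749 0.2345] res px [-1.42  0.97 -0.93  2.22]
cream top area ratio 0.91 [ 0.4062 -0.233 ]
cream scene area ratio 0.69 [ 0.3992 -0.2267]
 both [ 0.404  -0.2297] res px [-1.65  1.04 -1.17  1.88]
waln top area ratio 0.85 [0.4353 0.2412]
waln scene area ratio 0.50 [0.4314 0.2482]
 both [0.4349 0.2438] res px [-1.25  0.17 -1.13  1.34]
yel top area ratio 0.83 [ 0.6278 -0.2617]
yel scene area ratio 0.64 [ 0.6261 -0.2605]
 both [ 0.6269 -0.2609] res px [-0.36  0.42 -0.16  0.45]
```

```bash
cat > ov.py <<'E'
from fit import *
def overlay(cs,pos,fn):
    tiles=[]
    for k in ("top","scene"):
        c=cs[k]; row=[]
        for n,xy in pos.items():
            _,r,z0,z1,_=O[n]
            u=proj(c,[*xy,z1/2])[0].astype(int); R=24; S=5.4
            im=c["image"][u[1]-R:u[1]+R,u[0]-R:u[0]+R,::-1]
            im=cv2.resize(np.clip(im*1.5,0,255).astype(np.uint8),None,fx=S,fy=S,interpolation=cv2.INTER_CUBIC)
            L=[(ring(*xy,z1,r),(0,255,0)),(ring(*xy,z0,r),(255,255,0))]
            if n in("waln","yel"): L+= [(ring(*xy,.064,.004),(0,0,255))]
            else: L+=[(ring(*xy,z1,.016),(0,0,255))]
            for P,col in L:
                q=((proj(c,P)-u+R+.5)*S).astype(int); cv2.polylines(im,[q.reshape(-1,1,2)],True,col,1)
            row.append(im[:,:])
        tiles.append(np.vstack([np.hstack(row[:3]),np.hstack(row[3:])]))
    out=np.vstack(tiles); s=min(1,600/out.shape[0]); out=np.hstack(tiles)
    s=min(800/out.shape[1],600/out.shape[0]); 
    cv2.imwrite(fn,cv2.resize(out,None,fx=min(s,1),fy=min(s,1)))
    cv2.imwrite(fn.replace(".png","_t.png"),tiles[0]);cv2.imwrite(fn.replace(".png","_s.png"),tiles[1])
if __name__=="__main__":
    cs=pickle.load(open("cs.pkl","rb"))
    overlay(cs,{"black":(.4631,-.0021),"purple":(.6638,.0096),"teal":(.5762,.2290),"cream":(.4075,-.2300),"waln":(.4375,.2414),"yel":(.6274,-.2605)},"pics/ov1.png")
E
python3 ov.py
```

```text
(no output)
```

View pics/ov1_t.png

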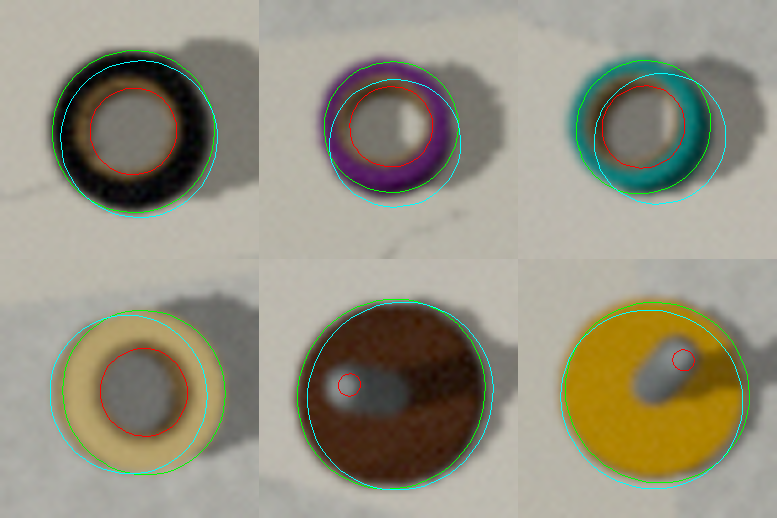

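View pics/ov1_s.png

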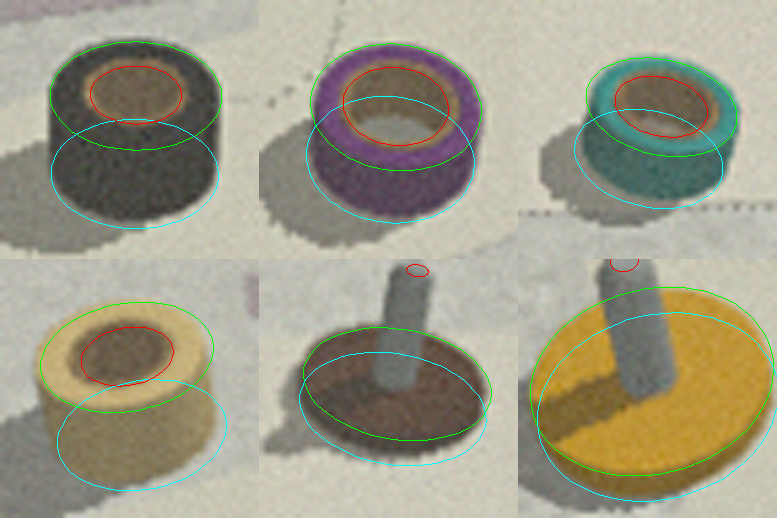

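The overlay agrees with both cameras to within about 2 mm, including the mid-size yellow base: the 72 mm outline fits, so the middle spindle is confirmed. First pick is the black roll.

```bash
cat > rob.py <<'E'
from rig import manip
import numpy as np,cv2
from scipy.spatial.transform import Rotation as R
P={"black":(.4635,-.0015),"purple":(.664,.011),"teal":(.5765,.2305),"cream":(.4075,-.2290),"waln":(.437,.242),"yel":(.6275,-.2595)}
def ori(x,y,off=0):
    # tool x down; jaw (tool y) tangential
    t=np.arctan2(y,x)+np.pi/2+off
    X=np.array([0,0,-1.]);Y=np.array([np.cos(t),np.sin(t),0]);Z=np.cross(X,Y)
    M=np.c_[X,Y,Z]
    return R.from_matrix(M).as_rotvec()
def best(x,y,z):
    c=[]
    for off in (0,np.pi):
        o=ori(x,y,off); q=manip.solve_ik([x,y,z],o)
        if q is not None: c.append((abs(q[5]),off,o,q))
    return min(c,key=lambda t:t[0])
def st(tag=""):
    print(tag,"t %.2f"%manip.get_time(),"p",np.round(manip.get_position(),4),"w %.4f"%manip.get_width(),"F",np.round(manip.get_contact_force(),2))
def snap(n):
    c=manip.camera(n); return c
E
python3 - <<'E'
from rob import *
st()
print(R.from_rotvec(manip.get_ee_rot()).as_matrix().round(3))
for n,(x,y) in P.items():
    b=best(x,y,.2); print(n,b[1],np.round(b[3],3))
E
```

```text
t 0.25 p [ 0.1887 -0.5956  0.2529] w 0.0852 F [0.26 0.81 0.3 ]
[[-0.     0.302 -0.953]
 [ 0.001 -0.953 -0.302]
 [-1.    -0.001 -0.   ]]
black 3.141592653589793 [-0.029  0.266  2.02   0.     0.855  1.545]
purple 3.141592653589793 [-1.000e-03  5.390e-01  1.575e+00 -0.000e+00  1.028e+00  1.553e+00]
teal 3.141592653589793 [0.361 0.48  1.678 0.    0.984 1.552]
cream 3.141592653589793 [-0.537  0.272  2.012  0.     0.858  1.545]
waln 3.141592653589793 [0.482 0.316 1.945 0.    0.88  1.547]
yel 3.141592653589793 [-0.41   0.559  1.538  0.     1.044  1.553]
```

```bash
sed -i 's/for off in (0,np.pi)/for off in (-np.pi\/2,np.pi\/2)/' rob.py
cat >> rob.py <<'E'
def pick(n,z,f=40):
    x,y=P[n]; _,off,o,q=best(x,y,.13)
    manip.move_to([x,y,.13],o); st("above")
    manip.servo_line([x,y,z],rate=.12); st("down")
    manip.command_gripper(.03,f); st("grip")
    manip.servo_line([x,y,.13],rate=.12); st("up")
E
python3 - <<'E'
from rob import *
x,y=P["black"]; b=best(x,y,.13); print(b[1],np.round(b[3],3))
manip.move_to([x,y,.13],b[2]); st()
c=manip.camera("wrist"); cv2.imwrite("pics/w1.png",c["image"][:,:,::-1])
E
```

```text
-1.5707963267948966 [-0.029  0.392  2.061 -0.     0.688 -0.026]
 t 2.62 p [ 0.4639 -0.0021  0.1302] w 0.0852 F [-0.71 -0.48  0.41]
```

View pics/w1.png

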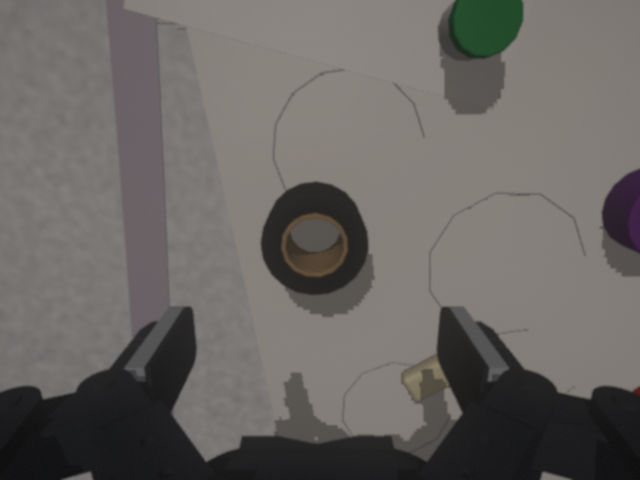

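The wrist view has the black roll at (315,238), centred between the jaws. The pixel row still needs a check, which I'll do against the wrist camera model before picking.

```bash
cat >> rob.py <<'E'
def wproj(Pw,p,rv,c):
    T=np.eye(4);T[:3,:3]=R.from_rotvec(rv).as_matrix();T[:3,3]=p
    d=dict(c); d["cam_to_world"]=T@np.array(c["mount"])
    from h import proj
    return proj(d,Pw)
E
python3 - <<'E'
from rob import *
p=manip.get_position();rv=manip.get_ee_rot();c=manip.camera("wrist")
print(wproj([[*P["black"],.036],[.4735,-.0015,.036],[.4635,.0085,.036]],p,rv,c).round(1))
pick("black",.026)
c=manip.camera("wrist"); cv2.imwrite("pics/w2.png",c["image"][:,:,::-1])
E
```

```text
[[315.9 245.3]
 [334.2 245.2]
 [315.8 227.8]]
above t 2.97 p [ 0.4636 -0.0017  0.13  ] w 0.0857 F [ 0.39 -0.33 -0.67]
down t 3.98 p [ 0.4639 -0.0015  0.0264] w 0.0853 F [-0.29  0.56  0.18]
grip t 4.37 p [ 0.464  -0.0015  0.0271] w 0.0595 F [-2.14 -0.13 10.06]
up t 5.38 p [ 0.463  -0.0015  0.1295] w 0.0597 F [-0.33 -0.08 -1.93]
```

View pics/w2.png

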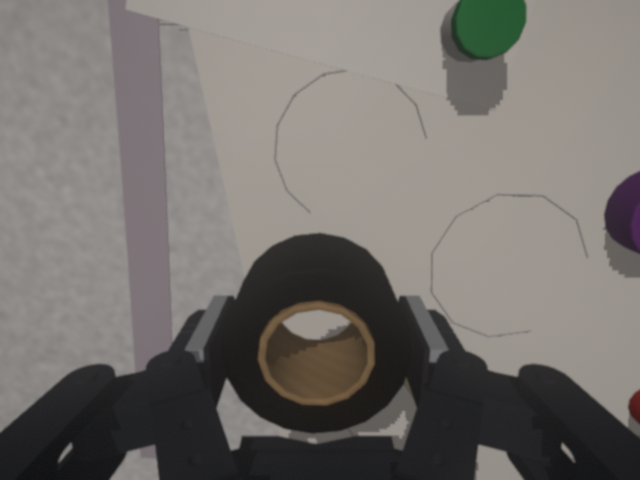

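```bash
cat >> rob.py <<'E'
def heldov(H,r,fn,dx=0,dy=0,pickz=.0268):
    from h import ring
    p=manip.get_position();rv=manip.get_ee_rot();c=manip.camera("wrist")
    z1=p[2]+H-pickz
    im=np.ascontiguousarray(c["image"][:,:,::-1])
    for z,rr,col in((z1,r,(0,255,0)),(z1,.016,(0,0,255)),(z1-H,r,(255,255,0)),(z1-H,.016,(255,0,255))):
        q=wproj(ring(p[0]+dx,p[1]+dy,z,rr),p,rv,c).astype(int)
        cv2.polylines(im,[q.reshape(-1,1,2)],True,col,1)
    cv2.imwrite(fn,im)
E
python3 - <<'E'
from rob import *
heldov(.036,.03,"pics/w3.png")
E
```

```text
(no output)
```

View pics/w3.png

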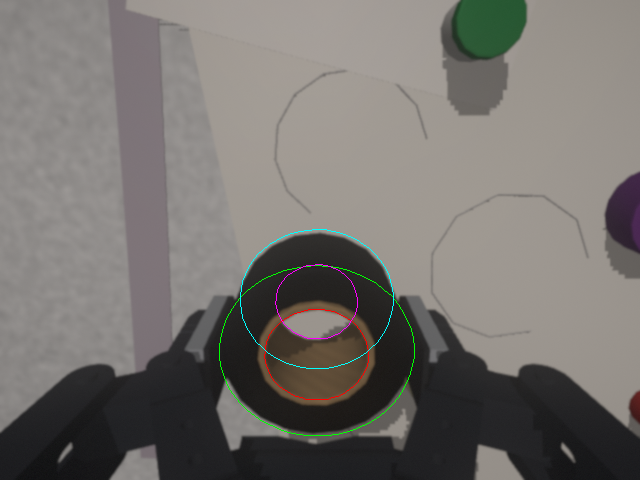

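The held roll lies flat and matches the model overlay to about 1 mm. Moving on to the walnut spindle.

```bash
cat >> rob.py <<'E'
def place(s,zrel,hover=.14,rate=.06):
    x,y=P[s]; o=best(x,y,hover)[2]
    manip.move_to([x,y,hover],o); st("hover")
    z=hover
    F0=manip.get_contact_force()
    while z>zrel+1e-6:
        z=max(zrel,z-(.05 if z-.05>zrel+.012 else .006))
        manip.servo_line([x,y,z],rate=rate); F=manip.get_contact_force(); 
        st("dn")
        d=F-F0
        if abs(d[2])>6 or np.hypot(d[0],d[1])>6: print("CONTACT stop"); return False
    return True
def release(s,up=.17):
    x,y=P[s]
    manip.command_gripper(.085); st("rel")
    manip.servo_line([x,y,up],rate=.15); st("up")
E
python3 - <<'E'
from rob import *
print(place("waln",.041))
heldov(.036,.03,"pics/w4.png")
E
```

```text
hover t 6.45 p [0.4369 0.2413 0.1396] w 0.0596 F [-0.47 -0.8  -0.11]
dn t 7.43 p [0.4372 0.2422 0.0902] w 0.0598 F [-0.6  -0.03 -0.23]
dn t 7.68 p [0.4368 0.2419 0.0838] w 0.0599 F [-0.04  0.15 -1.07]
dn t 7.93 p [0.4367 0.2419 0.0776] w 0.0596 F [-1.03  0.63 -0.86]
dn t 8.18 p [0.4367 0.2418 0.0716] w 0.0597 F [ 0.   -0.7  -0.78]
dn t 8.43 p [0.4367 0.2419 0.0656] w 0.0599 F [-0.68 -0.41 -0.79]
dn t 8.68 p [0.4367 0.2419 0.0596] w 0.0599 F [ 0.3  -0.21 -0.44]
dn t 8.93 p [0.4367 0.2418 0.0536] w 0.0595 F [ 0.14 -0.61 -0.33]
dn t 9.18 p [0.4367 0.2419 0.0476] w 0.0594 F [0.25 1.25 0.19]
dn t 9.43 p [0.4367 0.2419 0.0416] w 0.0596 F [ 0.31  0.19 -0.54]
dn t 9.68 p [0.4371 0.242  0.041 ] w 0.0596 F [-0.19  0.21 -0.21]
True
```

View pics/w4.png

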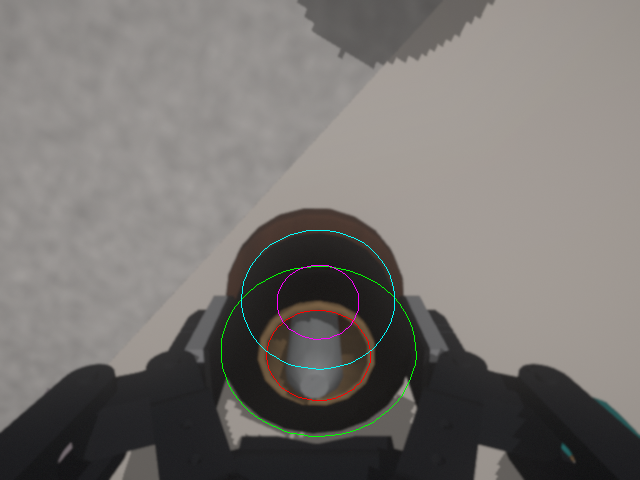

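The post is inside the hole with no contact. I'll release and pick the purple roll.

Run:
```python
from rob import *
release("waln",.16)
p=manip.get_position();rv=manip.get_ee_rot();c=manip.camera("wrist"); cv2.imwrite("pics/w5.png",c["image"][:,:,::-1])
pick("purple",.027)
heldov(.024,.026,"pics/w6.png",pickz=.0275)
```

```text
rel t 10.11 p [0.4371 0.242  0.0411] w 0.0850 F [-1.29 -0.07 -0.64]
up t 11.05 p [0.4365 0.2418 0.1594] w 0.0853 F [-0.47 -0.34  0.06]
above t 12.33 p [0.6632 0.0121 0.1298] w 0.0849 F [-0.7   0.65 -0.52]
down t 13.34 p [0.6646 0.011  0.0277] w 0.0851 F [-0.19 -0.13  1.01]
grip t 13.78 p [0.6646 0.011  0.0283] w 0.0507 F [-1.26 -0.49  6.06]
up t 14.78 p [0.6633 0.011  0.1291] w 0.0507 F [ 0.61  0.26 -0.1 ]
```

View pics/w5.png

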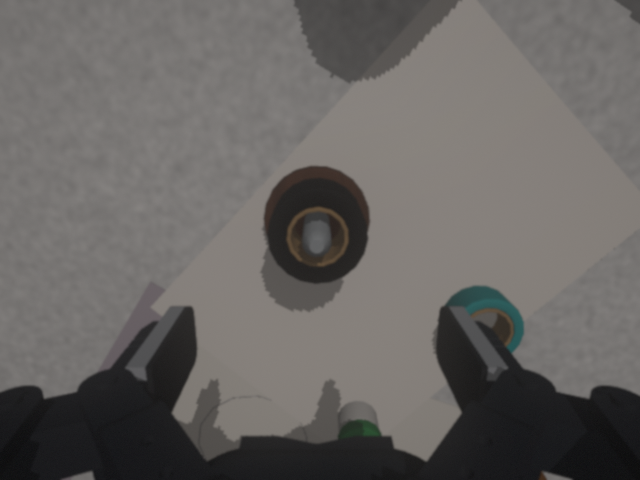

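View pics/w6.png

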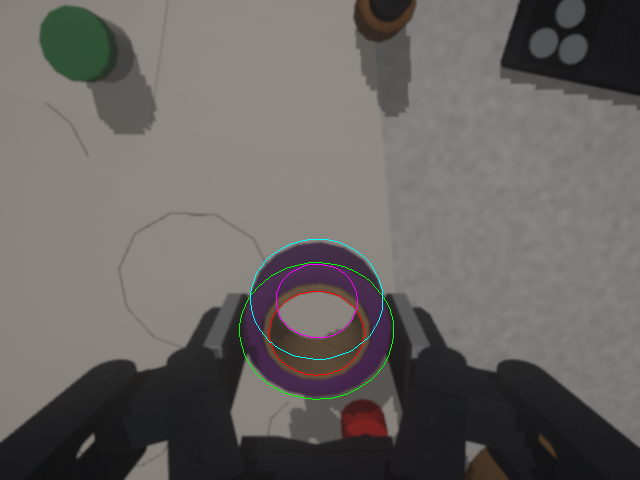

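The black roll is seated around its post at (316,232). The purple roll is held flat, matching the overlay to about 1–2 mm. Next I'll place it.

Run:
```python
from rob import *
ok=place("waln",.0768); print(ok)
heldov(.024,.026,"pics/w7.png",pickz=.0275)
if ok:
    release("waln",.19); c=manip.camera("wrist"); cv2.imwrite("pics/w8.png",c["image"][:,:,::-1])
```

```text
hover t 16.07 p [0.4381 0.2419 0.1401] w 0.0502 F [ 0.59  0.   -0.08]
dn t 17.05 p [0.4372 0.2422 0.0902] w 0.0505 F [-0.21  0.17 -0.72]
dn t 17.30 p [0.4368 0.2419 0.0838] w 0.0502 F [ 0.11  0.4  -0.83]
dn t 17.55 p [0.4368 0.2419 0.0776] w 0.0501 F [-0.45  0.06 -1.4 ]
dn t 17.80 p [0.437  0.242  0.0768] w 0.0503 F [-0.76 -1.07 -0.31]
True
rel t 18.29 p [0.437  0.242  0.0768] w 0.0853 F [-0.13  0.57  0.14]
up t 19.20 p [0.4365 0.2417 0.1894] w 0.0849 F [-0.08 -0.35  0.03]
```

View pics/w8.png

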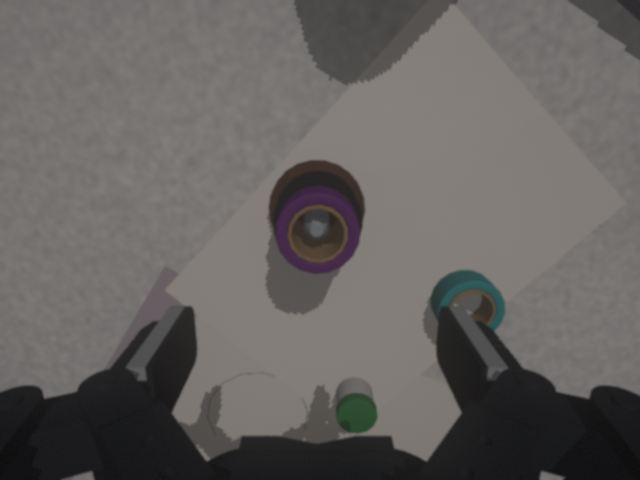

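The purple roll sits flat over the post on the black roll at (318,230). Next is cream to the yellow spindle.

Run:
```python
from rob import *
x,y=P["cream"]
manip.move_to([x,y,.17],best(x,y,.17)[2])
p=manip.get_position();rv=manip.get_ee_rot();c=manip.camera("wrist")
from h import ring
im=np.ascontiguousarray(c["image"][:,:,::-1])
for z,r in((.036,.03),(0,.03)): cv2.polylines(im,[wproj(ring(x,y,z,r),p,rv,c).astype(int).reshape(-1,1,2)],True,(0,255,0),1)
pick("cream",.0265)
im2=im[::1]
heldov(.036,.03,"pics/w9b.png")
b=cv2.imread("pics/w9b.png"); cv2.imwrite("pics/w9.png",cv2.resize(np.hstack([im,b]),(800,300)))
```

```text
above t 21.31 p [ 0.4067 -0.2278  0.1293] w 0.0851 F [ 0.29 -0.59  0.24]
down t 22.32 p [ 0.408  -0.2293  0.0271] w 0.0852 F [-0.03 -0.38 -0.33]
grip t 22.69 p [ 0.4079 -0.2292  0.0276] w 0.0595 F [-1.46  0.62  9.2 ]
up t 23.70 p [ 0.4071 -0.2288  0.1295] w 0.0591 F [-0.1  -0.45 -0.71]
```

View pics/w9.png

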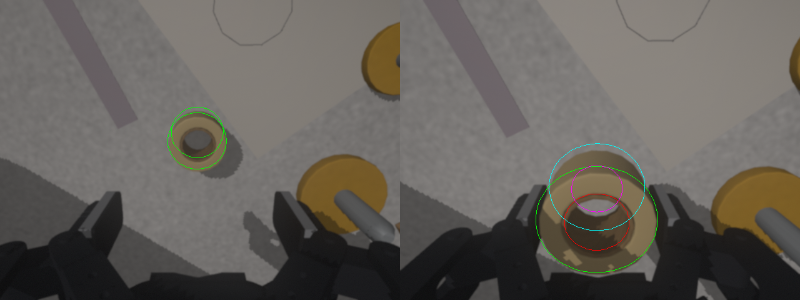

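Held flat, about 2 mm off centre at most. Placing it on the yellow spindle.

Run:
```python
from rob import *
x,y=.407,-.229
manip.servo_line([x,y,.17],rate=.15)
ok=place("yel",.0413,hover=.16); print(ok)
heldov(.036,.03,"pics/w10.png",pickz=.0272)
```

```text
hover t 25.06 p [ 0.6258 -0.2591  0.1586] w 0.0594 F [-0.2  -0.66 -1.71]
dn t 26.04 p [ 0.6278 -0.2596  0.1103] w 0.0593 F [-0.07 -0.22 -0.42]
dn t 27.02 p [ 0.6278 -0.2596  0.0603] w 0.0593 F [-0.12 -0.78 -1.1 ]
dn t 27.27 p [ 0.6272 -0.2594  0.0537] w 0.0599 F [-0.49 -0.47 -0.92]
dn t 27.52 p [ 0.6271 -0.2593  0.0475] w 0.0592 F [-0.24  0.21 -0.53]
dn t 27.77 p [ 0.6271 -0.2593  0.0414] w 0.0593 F [-0.16  0.46 -0.29]
dn t 28.02 p [ 0.6275 -0.2595  0.0414] w 0.0592 F [ 0.01  0.17 -0.7 ]
True
```

View pics/w10.png

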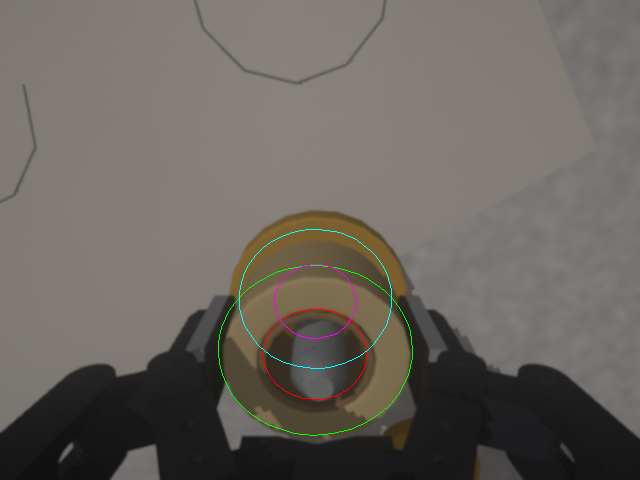

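The post is centred in the cream roll with no contact. Releasing it, then fetching the teal roll.

Run:
```python
from rob import *
release("yel",.17)
c=manip.camera("wrist"); im=np.ascontiguousarray(c["image"][:,:,::-1])
pick("teal",.027)
heldov(.024,.026,"pics/w11b.png",pickz=.0275)
x,y=P["teal"]; manip.servo_line([x,y,.17],rate=.15)
b=cv2.imread("pics/w11b.png"); cv2.imwrite("pics/w11.png",cv2.resize(np.hstack([im,b]),(800,300)))
```

```text
rel t 28.46 p [ 0.6276 -0.2595  0.0414] w 0.0849 F [-0.46  0.66 -0.23]
up t 29.47 p [ 0.6268 -0.2592  0.169 ] w 0.0847 F [ 0.22 -0.48 -0.29]
above t 31.32 p [0.5771 0.2296 0.1301] w 0.0849 F [ 0.92 -0.1  -0.54]
down t 32.33 p [0.577  0.2307 0.0276] w 0.0851 F [-1.21 -0.5   0.76]
grip t 32.76 p [0.577  0.2307 0.0283] w 0.0506 F [-2.19 -1.24  6.24]
up t 33.77 p [0.5759 0.2303 0.1292] w 0.0510 F [ 0.37 -1.19 -1.19]
```

View pics/w11.png

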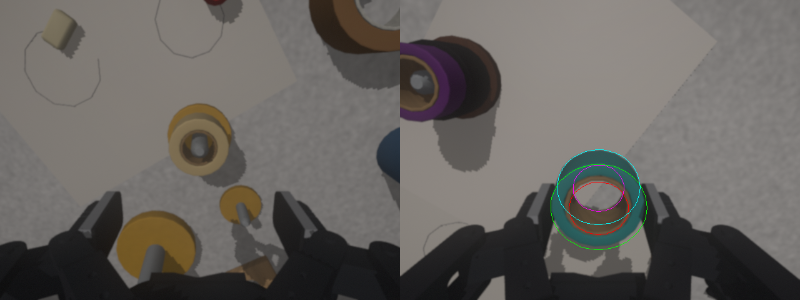

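The cream roll is seated and the teal roll is held flat. Now placing teal.

Run:
```python
from rob import *
ok=place("yel",.0768,hover=.16); print(ok)
heldov(.024,.026,"pics/w12b.png",pickz=.0275)
if ok:
    release("yel",.2); c=manip.camera("wrist"); im=np.ascontiguousarray(c["image"][:,:,::-1])
    manip.set_joints([-1.283,0.423,1.63,0,1.089,-0.019]); st()
    for n in("top","scene"): cv2.imwrite(f"pics/{n}9.png",manip.camera(n)["image"][:,:,::-1])
    cv2.imwrite("pics/w12.png",cv2.resize(np.hstack([im,cv2.imread("pics/w12b.png")]),(800,300)))
    t=cv2.imread("pics/top9.png")[140:360,130:500]; s=cv2.imread("pics/scene9.png")
    cv2.imwrite("pics/fin.png",cv2.resize(t,None,fx=2.16,fy=2.16,interpolation=cv2.INTER_CUBIC))
    A=cv2.resize(s[130:230,390:490],(400,400),interpolation=cv2.INTER_CUBIC);B=cv2.resize(s[250:350,160:260],(400,400),interpolation=cv2.INTER_CUBIC)
    cv2.imwrite("pics/fin2.png",np.hstack([A,B]))
```

```text
hover t 36.02 p [ 0.6278 -0.2583  0.1599] w 0.0509 F [ 0.82 -0.11 -0.46]
dn t 37.01 p [ 0.6278 -0.2597  0.1104] w 0.0510 F [ 0.01 -0.16 -0.36]
dn t 37.26 p [ 0.6273 -0.2594  0.1037] w 0.0505 F [ 0.26  0.34 -0.38]
dn t 37.51 p [ 0.6271 -0.2594  0.0975] w 0.0507 F [-0.3   0.5  -0.84]
dn t 37.76 p [ 0.6271 -0.2594  0.0914] w 0.0510 F [-0.02  0.06 -0.63]
dn t 38.01 p [ 0.6272 -0.2594  0.0854] w 0.0512 F [-0.02  0.15 -1.26]
dn t 38.26 p [ 0.6272 -0.2593  0.0795] w 0.0505 F [-0.53 -0.37 -0.55]
dn t 38.51 p [ 0.6274 -0.2595  0.0766] w 0.0512 F [-0.89  0.38 -0.76]
True
rel t 39.00 p [ 0.6275 -0.2595  0.0769] w 0.0853 F [ 0.23 -0.62  0.56]
up t 39.98 p [ 0.6268 -0.2592  0.199 ] w 0.0850 F [-0.62 -0.36 -0.01]
 t 42.02 p [ 0.1897 -0.5954  0.2532] w 0.0851 F [ 0.16  0.98 -0.13]
```

View pics/w12.png

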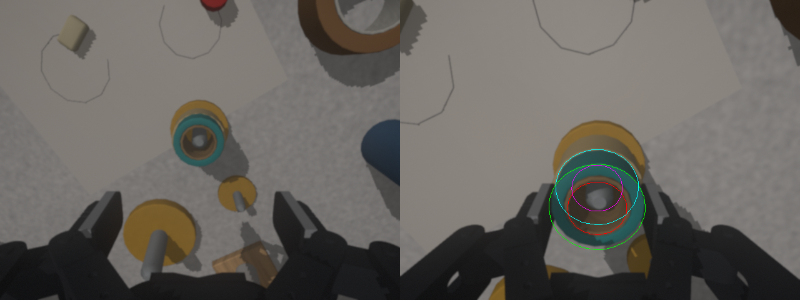

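View pics/fin.png

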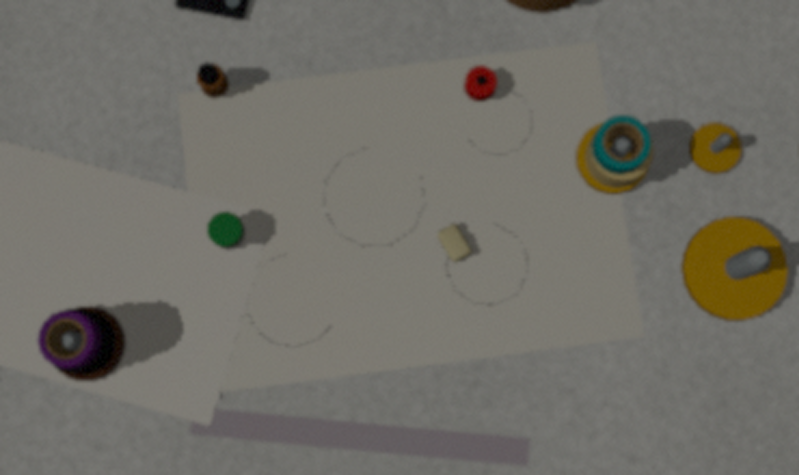

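View pics/fin2.png

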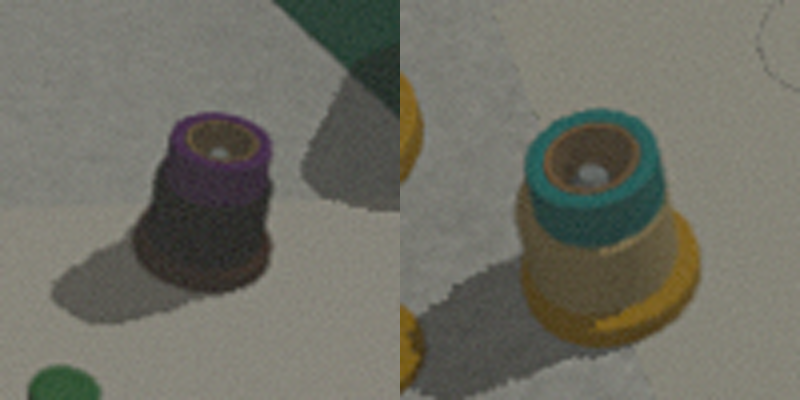

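Both stacks sit flat with their posts inside the holes. The ink bottle, eraser, sharpener and pot are where they were (crop shifted 10 rows). Handing in.

Run:
```python
from rig import manip
manip.hold(.3); print(manip.sign_off(), manip.get_time())
```

```text
the job is handed in; nothing more can be done
the job is handed in; nothing more can be done
```

All four rolls are on their spindles and the job is handed in at about 42 s of the 104 s. The walnut spindle has black below and purple on top. The middle-sized yellow spindle (72 mm base) has cream below and teal on top.

- **Final check:** the last top and scene pictures show both stacks flat, with the posts inside the holes. The ink bottle, eraser, sharpener and paint pot have not moved visibly. The gripper is open and the arm is back at its start pose, touching nothing.
- **Forces:** the descents onto the posts read only about 1–2 N, with no contact. Closing on each roll at the desk gave a brief 6–10 N upward reading, possibly the fingertips brushing the desk, and it had no visible effect.
- **Disagreements:** my automatic colour fit in the scene camera differed from the top camera by up to about 10 mm, because parts of the objects were missed. I used positions from an overlay matched by eye in both cameras instead, and no check failed after that.

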